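# Seat a curved row of vial stoppers with one fingertip run

### The arm

A 6-joint arm with a two-finger parallel gripper is mounted at the origin on the work surface. World frame = base frame: x ahead of the robot, y to its left, z up, the work surface at z = 0. Lengths are in m, angles in degrees, forces in N, time in s.
With the tool pointing down it reaches from about 0.325 to 0.9 m from the base axis. Payload 6.1 kg.
Tool frame: the origin (TCP) lies on the mounting face of the last link; the fingertips stand 182 mm ahead of it and the grasp point (between the pads) lies 164 mm ahead of it; z points along the fingers, y is the line along which they close (so a half turn about z gives the same grasp; the last joint's range is limited). The gripper opens to 87 mm and grips with 3 to 60 N. Pads are 19 mm wide; open, the fingers measure 117 mm over their backs; the gripper's body (75 mm by 190 mm) begins 51 mm behind the grasp point.
Start: joints at [60.327, 12.628, 87.462, -0, 79.91, -7.225], TCP at [0.239, 0.578, 0.405] pointing down, gripper open.
Joint ranges: [-170.65, 170.65], [-52.31, 119.04], [5.05, 147.46], [-71.25, 251.25], [11.57, 151.72], [-153.62, 153.62]. Speed limits (degrees/s): [147.25, 147.25, 172.46, 180, 180, 180].

### API

Orientations are given as a 3x3 rotation matrix whose columns are the frame's x, y, z axes.
In Python, from rig import ctrl, kinematics, viewer, close_job, look_for, cut_out gives the robot as it stands. Calls block until the motion is done:
- ctrl.goto(position, orientation): joint-space move of the TCP to a pose.
- ctrl.move_l(position, rate=0.15, rotation=None): straight line of the TCP; rotation=None keeps the orientation; rate is the mean speed in m/s.
- ctrl.movej(angles): joint-space move.
- ctrl.let_go() and ctrl.close(): open the fingers fully, or close them until they stop; the grip force is fixed at half the most.
- ctrl.sleep(seconds).
- kinematics.ik(position, orientation): joint angles nearest the present ones, or None.
- ctrl.observe(): the state.
- viewer.capture(name): name is "side" or "top"; returns a dict with "image" (420x560x3 uint8, red, green, blue), "depth" (420x560 float32, m along the optical axis (not along the pixel's ray), 0 where there is no reading), "fov_y" (degrees; the focal length in pixels is half the picture's height over the tangent of half this angle, whatever the lens; pixels are square), "cx", "cy" (the principal point, pixels), "world_from_camera" (4x4, takes a point from camera to world coordinates). Camera axes: x right, y down, z forward; pixel columns grow to the right and rows downward; lengths in m; the calibration is good to about 2 mm. A picture is of the moment at which its call begins.
A pose or a line that the arm cannot do raises ctrl.MotionError and nothing moves.
- close_job(): hands the job in; it is judged then, once.
Trained networks look in the newest picture that a camera, given by its name, has taken for a name from the list of things; names that differ only in an ending like _2 or _b are one class to them, and where a whole thing is asked for, a point or a joint stands for the part that bears it (a point fixed in the world has none). Each returns a list of dicts, best first, with "conf" (0 to 1); they miss things now and then, are a little off and sometimes report something else, mostly with a low value. They report only what shows in the picture. A call takes as long as a camera call.
- look_for(camera, thing): "point" ([x, y, z] in m, in world coordinates, good to about 4 mm: the middle of the surface that is visible of it).
- cut_out(camera, thing): "mask" (420x560 bool, what is visible of it).
The state is a dict: "time": time; "qpos": joint angles; "joint_velocities": joint speeds; "effort": joint torques, N m; "eef_pos": TCP position; "eef_rot": TCP orientation; "force": force on the tool from outside, world axes, zero at the start; "wrist_torque": the same for the moment, N m; "grip_width": finger opening in m; "grasp_force": force on a finger pad.
Only numpy, scipy, OpenCV 4.12 (cv2) and the standard library are available. Lean on these libraries where they do the work, as an engineer would, in place of code of your own. Each camera call takes 0.05 s, during which the arm holds its last target. There are 200 camera calls.

### The job

Run your fingertips along the curved row of red stoppers in the white tray, starting at the end with the blue disc, and press each stopper down onto its vial in turn as you pass. Make it one pass from the first to the last: follow the curve and stay low over the row (no more than 5 cm above the stoppers), pressing gently. Do not pull any stopper up, and leave the jars, vial, timer and other things where they stand.

Things in the scene. Friction and masses are not known exactly. Their poses are not given: they have to be found in the camera images.
- tray: White plastic sample tray fixed to the bench at any yaw: slab 22 mm thick, spanning x -87 to 63 and y -110 to 110 mm in its frame; origin at bench level, z up. Five glass vials stand on it on an arc of radius 95 mm that bulges to its +x, 30 degrees (49 mm) apart, stopper 1 at its -y end, stopper 5 at +y, both 82 mm off the middle. White collars on the vials, 28 mm across, end 46 mm above the bench.
- row_centre (a point): Centre of the arc on which the five stoppers stand, at the top of the tray slab, 22 mm above the bench; unmarked. Every stopper's axis is 95 mm from it.
- start_mark (a point): Flat bright blue disc, 18 mm across, printed on the tray on the same arc just beyond stopper 1, 33 mm from its axis: it marks the end of the row to start at.
- stopper1_top (a point): Top of the dome of stopper 1 (first, next to the blue disc): red domed push-in stopper, head 30 mm across and 10 mm high, moving straight down with a stiff fit of about 3 N and staying where it is left. This point is 62 mm above the bench at joint value 0 and 56 mm when fully seated.
- stopper1 (a joint): How far stopper 1 has been pushed in, in m: starts at 0 to 0.001 (standing proud of its vial), 0.006 fully seated (a hard stop, head on the white collar). Negative: it has been pulled up.
- stopper2_top (a point): Top of the dome of stopper 2 (second): red domed push-in stopper, head 30 mm across and 10 mm high, moving straight down with a stiff fit of about 3 N and staying where it is left. This point is 62 mm above the bench at joint value 0 and 56 mm when fully seated.
- stopper2 (a joint): How far stopper 2 has been pushed in, in m: starts at 0 to 0.001 (standing proud of its vial), 0.006 fully seated (a hard stop, head on the white collar). Negative: it has been pulled up.
- stopper3_top (a point): Top of the dome of stopper 3 (third, the middle one): red domed push-in stopper, head 30 mm across and 10 mm high, moving straight down with a stiff fit of about 3 N and staying where it is left. This point is 62 mm above the bench at joint value 0 and 56 mm when fully seated.
- stopper3 (a joint): How far stopper 3 has been pushed in, in m: starts at 0 to 0.001 (standing proud of its vial), 0.006 fully seated (a hard stop, head on the white collar). Negative: it has been pulled up.
- stopper4_top (a point): Top of the dome of stopper 4 (fourth): red domed push-in stopper, head 30 mm across and 10 mm high, moving straight down with a stiff fit of about 3 N and staying where it is left. This point is 62 mm above the bench at joint value 0 and 56 mm when fully seated.
- stopper4 (a joint): How far stopper 4 has been pushed in, in m: starts at 0 to 0.001 (standing proud of its vial), 0.006 fully seated (a hard stop, head on the white collar). Negative: it has been pulled up.
- stopper5_top (a point): Top of the dome of stopper 5 (fifth and last, farthest from the blue disc): red domed push-in stopper, head 30 mm across and 10 mm high, moving straight down with a stiff fit of about 3 N and staying where it is left. This point is 62 mm above the bench at joint value 0 and 56 mm when fully seated.
- stopper5 (a joint): How far stopper 5 has been pushed in, in m: starts at 0 to 0.001 (standing proud of its vial), 0.006 fully seated (a hard stop, head on the white collar). Negative: it has been pulled up.
- spare_vial: Loose amber vial with white cap, 24 mm across, 44 mm high, standing on the tray slab on the hollow side of the row. Origin under its centre. Leave alone.
- jar_a: Loose white sample jar with red screw cap, 42 mm across, 59 mm high, standing on the bench beside the tray's +y end. Origin under its centre. Leave alone.
- jar_b: Loose green sample jar with red screw cap, 42 mm across, 59 mm high, standing on the bench beside the tray's -y end. Origin under its centre. Leave alone.
- timer: Loose white bench timer, 50 by 60 by 16 mm, lying on the bench off the tray's +x side. Origin under its centre. Leave alone.
- beaker: Loose glass beaker, 70 mm across, 90 mm high, off to one side. Origin under its centre. Leave alone.
- spray_bottle: Loose green bottle, 48 mm across, 110 mm high, off to the other side. Origin under its centre. Leave alone.

How it is judged (in metres and radians):
On the way, in this order (a step that is already met when the one before it is completed fails the run):
1. stopper 1 is pressed down (at least 4 of its 6 mm) (value of joint stopper1 above 0.004 m), for 0.1 s.
2. stopper 2 is pressed down (at least 4 of its 6 mm) (value of joint stopper2 above 0.004 m), for 0.1 s.
3. stopper 3 is pressed down (at least 4 of its 6 mm) (value of joint stopper3 above 0.004 m), for 0.1 s.
4. stopper 4 is pressed down (at least 4 of its 6 mm) (value of joint stopper4 above 0.004 m), for 0.1 s.
5. stopper 5 is pressed down (at least 4 of its 6 mm) (value of joint stopper5 above 0.004 m), for 0.1 s.
At the end, for the whole second after the job is handed in: All five stoppers are pressed down at least 4 mm of their 6 mm (gap under the head 2 mm or less), and every loose thing is within 20 mm of where it stood (value of joint each of stopper1, stopper2, stopper3, stopper4, stopper5 above 0.004 m and distance of each of spare_vial, jar_a, jar_b, timer, beaker, spray_bottle from where it was at the start of the episode below 0.02 m); the robot touches nothing.
It fails at once if the hand leaves the row during the pass: fingertips over 5 cm above it, or 35 mm inside or outside the curve (value of joint stopper1 above 0.004 m and not (value of joint stopper5 above 0.004 m) and (height (world z) of the grasp point above 0.135 m or horizontal distance between the grasp point and row_centre below 0.06 m or horizontal distance between the grasp point and row_centre above 0.13 m)).
It fails at once if the tray or a stopper is pushed harder than 40 N (contact force between the arm and tray above 40 N).
It fails at once if the tray or a stopper is pushed harder than 40 N by the fingers (contact force between the fingers and tray above 40 N).
It fails at once if a stopper is pulled up more than 3 mm (value of joint any of stopper1, stopper2, stopper3, stopper4, stopper5 below -0.003 m).
It fails at once if a loose bystander is moved more than 20 mm, lifted or tipped (not (distance of spare_vial from where it was at the start of the episode below 0.02 m) or not (distance of jar_a from where it was at the start of the episode below 0.02 m) or not (distance of jar_b from where it was at the start of the episode below 0.02 m) or not (distance of timer from where it was at the start of the episode below 0.02 m) or not (distance of beaker from where it was at the start of the episode below 0.02 m) or not (distance of spray_bottle from where it was at the start of the episode below 0.02 m) or angle between any of spare_vial, jar_a, jar_b, timer, beaker, spray_bottle's own z axis and vertical above 0.3 rad).
It also fails if it takes over 48 s, if anything falls off the work surface, if the arm or the gripper's body presses on something with over 40 N, if the wrist force passes 120 N, or if a joint passes its speed limit or range.

## Working session

There is one attempt and no reset: what is moved stays moved. The work goes in short steps, each a Python script; the robot and the scene stay as the last script left them, time stands still between calls to the robot, and variables do not carry over. Pictures are saved under pics/ and viewed, at most 10 in all, crops included, and the job is handed in when it is done.

```bash
ls; mkdir -p pics; python3 - <<'E'
from rig import ctrl, viewer, look_for
import cv2,numpy as np
ims=[]
for n in("top","side"):
    c=viewer.capture(n); ims.append(c["image"])
    np.savez(f"{n}.npz",**{k:np.array(v) for k,v in c.items()})
    print(n,c["fov_y"],np.round(c["world_from_camera"],3).tolist())
    for t in("stopper1_top","start_mark","jar_a","spare_vial"):
        print(t,[(np.round(d["point"],3).tolist(),round(d["conf"],2)) for d in look_for(n,t)])
    cv2.imwrite(f"pics/{n}.png",c["image"][:,:,::-1])
print(ctrl.observe()["time"],ctrl.observe()["force"])
E
```

```text
pics
top 46.03024476595685 [[0.028, -0.977, 0.213, 0.276], [-1.0, -0.026, 0.012, -0.006], [-0.006, -0.213, -0.977, 1.339], [0.0, 0.0, 0.0, 1.0]]
stopper1_top [([0.623, 0.01, 0.06], 0.61)]
start_mark [([0.545, 0.045, 0.023], 0.73)]
jar_a [([0.545, 0.045, 0.023], 0.73), ([0.383, 0.077, 0.056], 0.72), ([0.699, 0.017, 0.06], 0.56)]
spare_vial []
side 45.19369699738522 [[0.941, -0.206, 0.269, 0.258], [-0.339, -0.549, 0.764, -0.865], [-0.01, -0.81, -0.587, 0.763], [0.0, 0.0, 0.0, 1.0]]
stopper1_top [([0.619, -0.002, 0.057], 0.66)]
start_mark [([0.539, 0.016, 0.017], 0.85), ([0.595, 0.044, 0.056], 0.67), ([0.462, 0.047, 0.058], 0.28)]
jar_a [([0.384, 0.063, 0.039], 0.79), ([0.701, 0.001, 0.043], 0.63)]
spare_vial [([0.534, 0.01, 0.053], 0.61)]
0.5 [-0.64550769 -0.66966948 -0.34726874]
```

View pics/top.png

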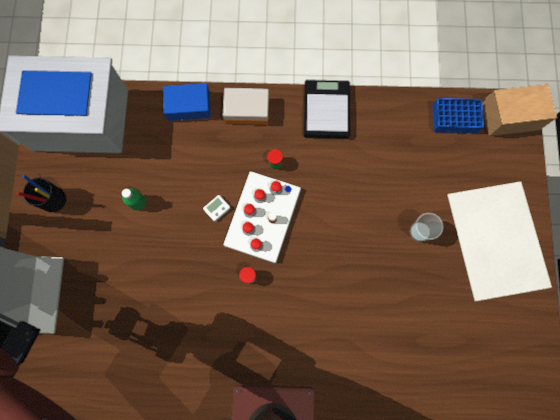

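View pics/side.png

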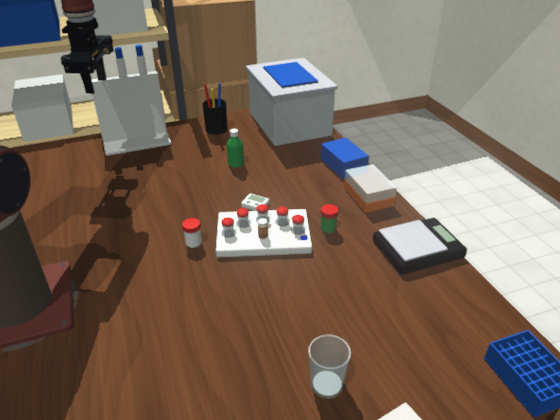

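The top view shows stoppers 1–5 at about (276,187), (260,195), (249,210), (248,228), (256,244). The blue disc is at (288,188), and the red-capped jars are at (275,157) and (247,275). The side view agrees: the disc is at (304,238) beside the rightmost stopper. Next I'll fit the tray pose from both views.

```bash
cat > meas.py <<'E'
import numpy as np,cv2
from scipy.optimize import least_squares
def redpts(n,c,show=True):
    im=c["image"].astype(int); r,g,b=im[...,0],im[...,1],im[...,2]
    m=((r>110)&(g<0.35*r)&(b<0.35*r)).astype(np.uint8)
    k,lab,st,ce=cv2.connectedComponentsWithStats(m)
    f=210/np.tan(np.radians(float(c["fov_y"])/2)); T=c["world_from_camera"]; out=[]
    for i in range(1,k):
        if st[i,4]<25: continue
        v,u=np.nonzero(lab==i); z=c["depth"][v,u]
        P=np.c_[(u-c["cx"])/f*z,(v-c["cy"])/f*z,z]@T[:3,:3].T+T[:3,3]
        P=P[z>0]
        # mean ray intersected with mid-dome height too
        d=T[:3,:3]@np.array([(u.mean()-c["cx"])/f,(v.mean()-c["cy"])/f,1])
        q=T[:3,3]+d*(0.0565-T[2,3])/d[2]
        med=np.median(P,0)
        if np.hypot(*(q[:2]-[.55,.02]))<.25: out.append((q,med,st[i,4],P[:,2].max(),ce[i]))
    return out
# local stopper coordinates; centre of arc taken from x of stoppers: 95*cos
A=np.radians([-60,-30,0,30,60]); S=.095*np.c_[np.cos(A),np.sin(A)]
def fit(Q):
    h=lambda p:S@np.array([[np.cos(p[2]),np.sin(p[2])],[-np.sin(p[2]),np.cos(p[2])]])+p[:2]
    c=Q.mean(0); d=Q[-1]-Q[0]; s=least_squares(lambda p:(h(p)-Q).ravel(),[*c,np.arctan2(-d[0],d[1])])
    return s.x,h(s.x)
E
python3 - <<'E'
from meas import *
np.set_printoptions(precision=4,suppress=True)
for n in("top","side"):
    c=dict(np.load(n+".npz"))
    for o in redpts(n,c): print(n,*o)
E
```

```text
top [0.7021 0.0138 0.0565] [0.7018 0.0132 0.0584] 183 0.0653310903557418 [274.623  156.2186]
top [0.6183 0.0088 0.0565] [0.6173 0.008  0.0597] 74 0.06656506200899437 [275.6216 186.0405]
top [0.595  0.0516 0.0565] [0.5941 0.0522 0.0592] 75 0.06506058786408597 [259.3467 194.0533]
top [0.554  0.0777 0.0565] [0.5529 0.0774 0.0603] 76 0.0671312206367034 [249.     208.8026]
top [0.5044 0.0796 0.0565] [0.5037 0.0786 0.0597] 79 0.06568294221608717 [247.557  227.1519]
top [0.4613 0.0569 0.0565] [0.4605 0.0559 0.0593] 80 0.06692473059347437 [255.5875 243.5875]
top [0.3806 0.076  0.0565] [0.3811 0.076  0.059 ] 210 0.06514031326589609 [247.0381 274.3619]
side [0.5561 0.0765 0.0565] [0.5553 0.0735 0.0592] 48 0.06152004059734628 [261.9583 207.2708]
side [0.7035 0.0117 0.0565] [0.7034 0.0105 0.0571] 140 0.060854579182491486 [329.2071 209.4071]
side [0.5977 0.0503 0.0565] [0.5975 0.0487 0.0577] 53 0.060420770218204245 [281.9811 209.6792]
side [0.5063 0.0777 0.0565] [0.5062 0.0766 0.0572] 60 0.06035192268830425 [241.95   211.2833]
side [0.6205 0.0067 0.0565] [0.6194 0.0032 0.0579] 51 0.06110666520449237 [297.6667 217.9216]
side [0.3806 0.0711 0.0565] [0.3806 0.0712 0.0563] 186 0.060094292461469134 [190.4731 224.1667]
side [0.4624 0.0531 0.0565] [0.4617 0.0504 0.0578] 61 0.06183791319659959 [226.9016 221.0492]
```

```bash
cat > plan.py <<'E'
from meas import *
Q=[]
for n in("top","side"):
    c=dict(np.load(n+".npz"))
    q=np.array([o[0][:2] for o in redpts(n,c) if o[2]<100]); q=q[np.argsort(-q[:,0])]; Q.append(q)
p,H=fit(np.mean(Q,0))
def arc(deg,tip):  # TCP position with the closed fingertips at angle deg on the arc, height tip
    a=np.radians(deg)+p[2]; return [p[0]+.095*np.cos(a),p[1]+.095*np.sin(a),tip+.182]
E
python3 - <<'E'
from plan import *
from rig import ctrl,kinematics
np.set_printoptions(precision=4,suppress=True)
print([fit(q)[0] for q in Q],p); print((H-np.mean(Q,0))*1e3); print("mark",arc(-80,.022))
o=ctrl.observe(); R=o["eef_rot"]; print(R)
ctrl.close(); print(ctrl.observe()["grip_width"])
Rd=np.array(R)
for d in(-80,-60,0,60): print(kinematics.ik(arc(d,.06),Rd))
ctrl.goto(arc(-80,.2),Rd)
ctrl.move_l(arc(-80,.08),.12)
from rig import viewer
o=ctrl.observe();print(o["time"],o["force"],o["eef_pos"])
for n in("top","side"):
    c=viewer.capture(n);cv2.imwrite(f"pics/{n}2.png",cv2.resize(c["image"][150:270,180:340,::-1],None,fx=4,fy=4))
E
```

```text
[array([ 0.5258, -0.0129,  1.2728]), array([ 0.5284, -0.0151,  1.2822])] [ 0.5271 -0.014   1.2775]
[[ 0.1782 -0.0124]
 [-0.0123  0.0642]
 [-0.4582 -0.1691]
 [ 0.091  -0.1678]
 [ 0.2013  0.2851]]
mark [np.float64(0.6214274678876501), np.float64(-0.025237708483021835), 0.204]
[[-0.9242  0.3818 -0.    ]
 [ 0.3818  0.9242 -0.0001]
 [ 0.     -0.0001 -1.    ]]
0.0003991201261738715
[ -9.5844  21.4441  95.1134  -0.007   63.4444 -77.1348]
[ -6.5735  21.1652  95.4817  -0.0068  63.3553 -74.124 ]
[ -0.1679  13.8597 104.7489  -0.0067  61.3942 -67.7182]
[ -2.9009   1.5557 118.5539  -0.0069  59.893  -70.4509]
5.7083 [0.1116 0.1373 0.6658] [ 0.6219 -0.0253  0.2631]
```

View pics/side2.png

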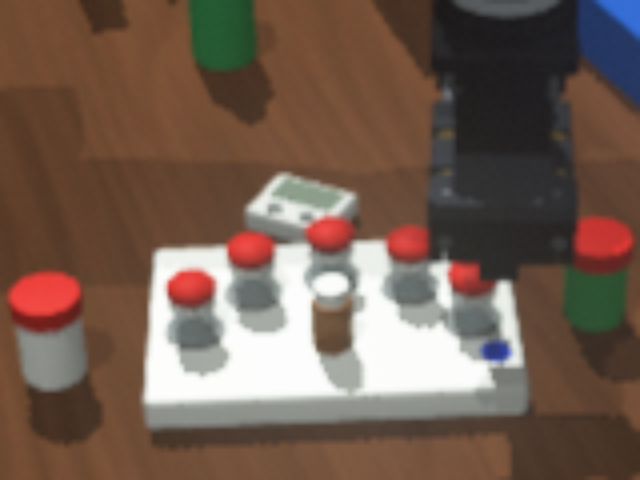

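The fingertip at crop (497,272) is directly above the blue disc at (496,351), and jar_b is clear to the right. I'll press stopper 1 in small steps and watch the force.

```bash
cat > press.py <<'E'
from plan import *
from rig import ctrl,viewer
np.set_printoptions(precision=4,suppress=True)
def press(deg):
    f0=np.array(ctrl.observe()["force"])
    ctrl.move_l(arc(deg,.064),.06)
    for tip in(.061,.0595,.058,.057,.0565):
        ctrl.move_l(arc(deg,tip),.02); o=ctrl.observe(); f=np.array(o["force"])-f0
        print(deg,tip,"tip",round(o["eef_pos"][2]-.182,4),"F",f)
        if f[2]>12: break
    ctrl.sleep(.15); ctrl.move_l(arc(deg,.068),.05); print("t",round(ctrl.observe()["time"],2))
E
python3 - <<'E'
from press import *
ctrl.move_l(arc(-70,.072),.08); ctrl.move_l(arc(-60,.07),.08); press(-60)
E
```

```text
-60 0.061 tip 0.061 F [-0.8299 -0.5484 -0.6784]
-60 0.0595 tip 0.0596 F [ 0.3202 -0.6936  0.831 ]
-60 0.058 tip 0.0581 F [-0.0402 -1.3316  1.8411]
-60 0.057 tip 0.057 F [ 0.5174 -1.2812  2.362 ]
-60 0.0565 tip 0.0566 F [ 0.7498 -0.9427  2.4596]
t 8.63
```

The force matches the 3 N fit, but I want to confirm seating. I'll press again in fine steps until the force starts to rise at the hard stop.

```bash
python3 - <<'E'
s=open("press.py").read()
s=s.replace("(.061,.0595,.058,.057,.0565)","(.061,.058,.0565,.0562,.0559,.0556,.0553)").replace("f[2]>12","f[2]>7")
open("press.py","w").write(s)
E
python3 - <<'E'
from press import *
press(-60)
c=viewer.capture("side");cv2.imwrite("pics/s3.png",cv2.resize(c["image"][180:260,210:320,::-1],None,fx=6,fy=6,interpolation=2))
E
```

```text
-60 0.061 tip 0.0606 F [-0.997   0.8734  1.0895]
-60 0.058 tip 0.0578 F [-1.9366  0.5945  1.038 ]
-60 0.0565 tip 0.0566 F [-1.7398  0.2096  1.7154]
-60 0.0562 tip 0.0565 F [-1.4395 -0.0697  2.0507]
-60 0.0559 tip 0.0564 F [-3.1301  0.372   5.3894]
-60 0.0556 tip 0.0563 F [-3.7554  1.2592  8.1905]
t 11.03
```

View pics/s3.png

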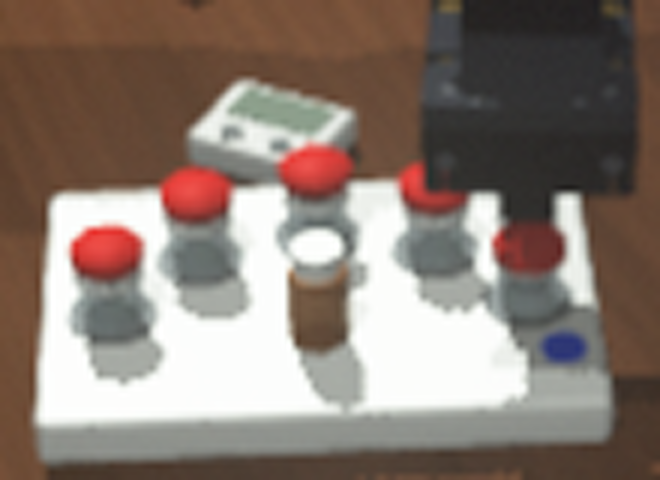

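Stopper 1 stands at crop (528,248) under the fingers, with the others clear. The force rises at tip z = 56.3 mm, which is the hard stop, so it is seated. Carrying on along the arc.

```bash
python3 - <<'E'
from press import *
for d in(-30,0,30,60):
    for e in(-20,-10,0): ctrl.move_l(arc(d+e,.068),.08)
    press(d)
for d in(70,80): ctrl.move_l(arc(d,.075),.08)
ctrl.move_l(arc(80,.25),.15)
print(ctrl.observe()["time"])
for n in("top","side"):
    c=viewer.capture(n)
    print(n,[(np.round(o[0],3),round(float(o[1][2]),4)) for o in redpts(n,c)])
cv2.imwrite("pics/s4.png",cv2.resize(c["image"][170:270,170:350,::-1],None,fx=4,fy=4,interpolation=2))
E
```

```text
-30 0.061 tip 0.0609 F [0.0395 0.3841 0.8745]
-30 0.058 tip 0.0579 F [ 0.6835  0.3478 -0.1103]
-30 0.0565 tip 0.0565 F [-0.6229  0.3461  1.9007]
-30 0.0562 tip 0.0564 F [ 0.2395 -0.3544  2.4731]
-30 0.0559 tip 0.0563 F [-1.8915 -0.4453  5.2491]
-30 0.0556 tip 0.0562 F [-1.8177 -0.9124  7.1687]
t 14.56
0 0.061 tip 0.061 F [ 0.6415  0.1637 -0.0574]
0 0.058 tip 0.0579 F [ 0.7769 -0.5732  0.6162]
0 0.0565 tip 0.0565 F [0.7944 1.0248 0.9298]
0 0.0562 tip 0.0564 F [-0.845   0.2618  3.0217]
0 0.0559 tip 0.0563 F [-0.552   0.312   4.0009]
0 0.0556 tip 0.0562 F [-1.0031 -0.0137  6.7074]
0 0.0553 tip 0.0562 F [-2.6398 -0.6035  8.8884]
t 18.28
30 0.061 tip 0.0609 F [-0.7075  1.0343  0.9616]
30 0.058 tip 0.0579 F [-0.3923 -0.0139 -0.126 ]
30 0.0565 tip 0.0564 F [-1.4836  1.1323  0.5988]
30 0.0562 tip 0.0564 F [-1.9308  0.8391  3.0866]
30 0.0559 tip 0.0563 F [-1.8975  0.5802  5.6529]
30 0.0556 tip 0.0562 F [-3.1755  0.1149  7.2702]
t 21.76
60 0.061 tip 0.061 F [ 0.1458 -0.0998  0.5168]
60 0.058 tip 0.0579 F [ 0.2332 -1.1643  0.3646]
60 0.0565 tip 0.0564 F [ 0.3733 -0.7468  0.647 ]
60 0.0562 tip 0.0563 F [0.7727 0.259  3.1174]
60 0.0559 tip 0.0563 F [-1.7511 -0.6178  5.5889]
60 0.0556 tip 0.0562 F [-2.1638  0.5627  8.8602]
t 25.23
27.2833
top [(array([0.702, 0.014, 0.056]), 0.0589), (array([0.381, 0.076, 0.056]), 0.0589)]
side [(array([0.704, 0.012, 0.056]), 0.0569), (array([0.555, 0.071, 0.056]), 0.0529), (array([0.595, 0.043, 0.056]), 0.0526), (array([0.505, 0.074, 0.056]), 0.0524), (array([0.618, 0.   , 0.056]), 0.0527), (array([0.381, 0.071, 0.056]), 0.0565), (array([0.461, 0.046, 0.056]), 0.0526)]
```

View pics/s4.png

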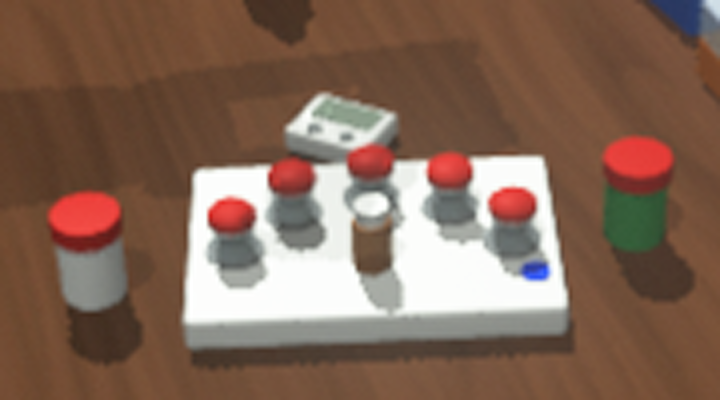

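All five heads, at crop (232,216) to (513,205), are about 5 mm lower than before. The jars, vial and timer haven't moved, and the arm is clear.

```bash
python3 -c "
from rig import close_job
print(close_job())"
```

```text
the job is handed in; nothing more can be done
None
```

I pressed all five stoppers down to their stops in one low pass starting from the blue disc, at about 9 N or less, pressing stopper 1 twice to confirm it was seated; in the last picture nothing else had moved, and the job is handed in (no verdict was returned).

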